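# Switch on and tare the shop scale

### The job

Get the shop scale ready for weighing into the empty bowl that stands on its platform, at the low white indicator box: first press down the raised near end of the rocker so that it tips right over, then press the square key all the way down, where it stays, and last press the round key all the way down and let it spring back up. Only press with the fingertips: pick nothing up, do not press the long narrow key, and leave the bowl and the other things where they stand.

Things in the scene. Friction and masses are not known exactly. Their poses are not given: they have to be found in the camera images.
- indicator: low white box fixed to the table, 176 mm deep (its x), 150 wide (y), top at 36; a tilted display at its far side, from x = 48, rises to 56. Origin: centre of underside; x points to its far side, y left, z up. Four grey controls in two rows, x = -56 and 18 mm, y = -30 and 30: rocker, square, round and long narrow key, in a varying arrangement
- rocker_near_end (a point): where to press the rocker: point on top of its near (-x) half, 19 mm in front of its pivot; moves with it. The rocker is a shallow V cap 52 mm long (indicator's x), 28 wide, its pivot along the indicator's y. Off, the near half is up, this point about 15 mm over the housing's top; on, the near half is level, this point 6 mm lower
- rocker (a joint): rocker angle, rad: about 0 = off (near end up), 0.32 = on (near end fully down, far end up). It stays where it is left; about 3 N at the pressing point tip it
- square_key_top (a point): square key, 30x30 mm: it stands proud of the housing and its flat top is 12 mm above the housing's top while up; 7 mm travel straight down. The point is the centre of its top and moves with it
- square_key (a joint): square key's travel, m: 0 = up, 0.007 = fully down. Needs about 3 N and stays where it is left
- round_key_top (a point): round key, 32 mm across: it stands proud of the housing and its flat top is 12 mm above the housing's top while up; 7 mm travel straight down. The point is the centre of its top and moves with it
- round_key (a joint): round key's travel, m: 0 = up, 0.007 = fully down. A spring lifts it again: about 2.6 N to start it, 5 N fully down
- long_key_top (a point): long narrow key, 50 mm (along the indicator's x) by 14 mm, not to be pressed: it stands proud of the housing and its flat top is 12 mm above the housing's top while up; 7 mm travel straight down. The point is the centre of its top and moves with it
- long_key (a joint): long narrow key's travel, m: 0 = up, 0.007 = fully down; springs back like the round one
- platform: the scale's weighing platform, a round steel plate 120 mm across on a white foot, top at 34 mm, fixed to the table near its front edge, to the left; origin at the centre of its underside
- bowl: empty round steel bowl, 100 mm across, 40 mm high, standing on the weighing platform; origin at its underside
- date_stamp: wooden hand stamp with a turned grip, 30x50x68 mm, standing just in front of the indicator; origin at its underside
- chocolate_14: single domed dark chocolate with a nut on top, 34 mm across, 31 mm high, just in front of the indicator; origin at its underside
- mallet_1: beech mallet, 68x189x38 mm, lying at the front left of the table; origin under its middle
- gift_cube: small wrapped gift box, 64x64x56 mm, on the right of the table; origin at its underside
- tape_roll: roll of tape lying flat, 77 mm across, 19 mm high, on the right of the table; origin at its underside
Not all that is in view belongs to the job. Of the things shaped like the date_stamp, the wooden one is meant.

How it is judged:
On the way, in this order (a step that is already met when the one before it is completed fails the run):
1. the rocker is tipped to on (value of joint rocker above 0.26 rad), for 0.1 s.
2. the square key is pressed down (value of joint square_key above 0.0055 m), for 0.1 s.
3. the round key is pressed down (value of joint round_key above 0.0055 m), for 0.05 s.
4. the round key has sprung back (value of joint round_key below 0.0015 m), for 0.1 s.
At the end, for the whole second after the job is handed in: The rocker is on (over 0.26 of 0.32 rad), the square key is down (over 5.5 of 7 mm), the round and long keys are up (within 1.5 mm), and the bowl and every other loose thing are at rest within 20 mm of where they stood (value of joint rocker above 0.26 rad and value of joint square_key above 0.0055 m and value of joint each of round_key, long_key below 0.0015 m and distance of each of bowl, date_stamp, chocolate_14, mallet_1, gift_cube, tape_roll from where it was at the start of the episode below 0.02 m and linear speed of each of bowl, date_stamp, chocolate_14, mallet_1, gift_cube, tape_roll below 0.02 m/s); the robot touches nothing.
It fails at once if the square key is pressed (over 3 mm) before the rocker is on (value of joint square_key above 0.003 m and value of joint rocker below 0.24 rad).
It fails at once if the round key is pressed (over 3 mm) before the rocker is on and the square key is down (value of joint round_key above 0.003 m and (value of joint rocker below 0.24 rad or value of joint square_key below 0.005 m)).
It fails at once if the long narrow key is pressed (over 3 mm) (value of joint long_key above 0.003 m).
It fails at once if the bowl or another loose thing is shifted or lifted by more than 20 mm (distance of any of bowl, date_stamp, chocolate_14, mallet_1, gift_cube, tape_roll from where it was at the start of the episode above 0.02 m).
It also fails if it takes over 45 s, if anything falls off the work surface, if the arm or the gripper's body presses on something with over 40 N, if the wrist force passes 120 N, or if a joint passes its speed limit or range.

### The arm

A 6-joint arm with a two-finger parallel gripper is mounted at the origin on a cart in front of the work surface, level with it; the furniture and walls round the work are solid. World frame = base frame: x ahead of the robot, y to its left, z up, the work surface at z = 0. Lengths are in m, angles in rad, forces in N, time in s.
With the tool pointing down it reaches from about 0.275 to 0.725 m from the base axis. Payload 15.9 kg.
Tool frame: the origin (TCP) lies between the finger pads; the fingertips stand 22 mm ahead of it and the grasp point (between the pads) lies 3 mm ahead of it; z points along the fingers, y is the line along which they close (so a half turn about z gives the same grasp; the last joint's range is limited). The gripper opens to 85 mm and grips with 20 to 120 N. Pads are 22 mm wide; open, the fingers measure 114 mm over their backs; the gripper's body (76 mm by 85 mm) begins 54 mm behind the grasp point. The pads swing forward as they close: fully open they stand 13 mm farther back than shut.
Start: joints at [-1.127, 0.213, -0.034, 1.323, 0, 1.571], TCP at [0.215, -0.452, 0.253] pointing down, gripper open.
Joint ranges: [-2.98, 2.98], [-0.74, 1.72], [-1.14, 1.35], [-2.1, 2.04], [-1.57, 1.44], [-3.14, 3.14]. Speed limits (rad/s): [1.89, 1.89, 2.39, 2.57, 3.14, 3.14].

### API

Orientations are given as a unit quaternion [w, x, y, z].
In Python, from plant import monitor, optics, hand_in gives the robot as it stands. The module is installed in compiled form; this text tells all that it offers.
- The arm moves only by the tool play_rows, never from a script. Its argument "rows" is a list of rows, each a list of 3 entries, a list of its own where there are three numbers: the shift along the tool's x, y, z in units of 40 mm (1.0 is 40 mm), then the turn about the tool's z in degrees, then the finger opening in mm, from 0 to 85.4. In form: [[[x, y, z], spin, fingers], ...]. A call has 1 to 20 rows; each row is the pose to reach, as a shift and turn from the pose commanded when the call began, along the tool's axes at that moment; what a row does not reach only later rows make up. A row lasts 1/12 s, in which the tool goes at most 41.7 mm and 7.16 degrees, less where a joint would pass 70% of its speed; a pose out of reach is approached as far as the arm can. A call with a gripper value outside its range is refused whole. The fingers move at their own pace and stop on an object; "squeeze" is the grip in N (left out, the last holds). Time passes only in rows, so rows that repeat a pose let the fingers close. It gives the time, the measured TCP pose, the force, the opening and the grip force at its end, in the units of the state.
- monitor.get_obs(): the state, without advancing time (a new reading comes with each control period).
- optics.read_camera(name): name is "side" or "top" or "wrist"; returns a dict with "image" (480x640x3 uint8, red, green, blue), "range_z" (480x640 float32, m along the optical axis (not along the pixel's ray), 0 where there is no reading), "fx", "fy", "cx", "cy" (pixels), "rvec" (rotation vector, rad) and "tvec" (3), from world to camera coordinates, as OpenCV has them. Camera axes: x right, y down, z forward; pixel columns grow to the right and rows downward; lengths in m; the calibration is good to about 2 mm. A picture is of the moment at which its call begins.
- hand_in(): hands the job in; it is judged then, once.
The state is a dict: "time_s": time; "q": joint angles; "qd": joint speeds; "joint_torque": joint torques, N m; "tool_pos": TCP position; "orientation": TCP orientation; "wrist_force": force on the tool from outside, world axes, zero at the start; "wrist_torque": the same for the moment, N m; "width": opening from 0.0 (shut) to 1.0 (fully open); "finger_force": force on a finger pad.
Only numpy, scipy, OpenCV 4.12 (cv2) and the standard library are available. Lean on these libraries where they do the work, as an engineer would, in place of code of your own. Each camera call takes 0.05 s, during which the arm holds its last target. There are 200 camera calls.

## Working session

There is one attempt and no reset: what is moved stays moved. The work goes in short steps, Python scripts to look and compute and a tool call to move; the robot and the scene stay as the last step left them, time stands still between calls to the robot, and variables do not carry over. Pictures are saved under pics/ and viewed, at most 10 in all, crops included, and the job is handed in when it is done.

Besides the shell and the picture viewer there is one more tool, called after "Emit:" as name([rows], argument=value, ...), one row to a line, values as JSON. play_rows: Moves the arm, as the interface text tells. Its arguments: {"type":"object","properties":{"rows":{"type":"array","items":{"type":"array"}},"squeeze":{"type":"number"}},"required":["rows"]}

```bash
mkdir -p pics; python3 - <<'E'
from plant import monitor, optics
import cv2, numpy as np
for n in ["top","side"]:
    c=optics.read_camera(n); np.savez(n+".npz",**c)
    cv2.imwrite(f"pics/{n}1.png",c["image"][:,:,::-1])
    R=cv2.Rodrigues(np.array(c["rvec"],float))[0]; print(n,c["fx"],c["cx"],c["cy"],-R.T@np.array(c["tvec"]).ravel(),R[2])
o=monitor.get_obs(); print(o)
E
```

```text
top 571.4715513450822 318.1662156662914 243.10844721146657 [0.20160064 0.07850549 1.68611922] [ 0.23066325 -0.01105895 -0.97297079]
side 511.76634910952384 317.09368849901574 238.69309528815367 [0.60209382 1.09988604 0.99112786] [-0.0336877  -0.74312021 -0.66830943]
{'time_s': 0.1, 'q': array([-1.12695252e+00,  2.13310134e-01, -3.49827243e-02,  1.32348765e+00,
       -3.26436047e-05,  1.57078232e+00]), 'qd': array([ 9.87953026e-04,  8.55722202e-05, -6.38504907e-04, -1.28425310e-04,
        3.14379992e-04,  1.65852107e-05]), 'joint_torque': array([ 6.62479829e-05, -6.87242174e+01,  4.87810099e+01,  1.20933627e-02,
        3.29349902e-06,  1.02867662e-05]), 'tool_pos': array([ 0.21457964, -0.45130835,  0.25286945]), 'orientation': array([-4.76429928e-04,  9.75474570e-01,  2.20111610e-01, -1.24229443e-04]), 'wrist_force': array([-0.41129157,  0.1521547 ,  0.24710266]), 'wrist_torque': array([-0.0136863 , -0.00531521,  0.04275182]), 'finger_force': 0.0, 'width': 1.0020283200800575}
```

View pics/top1.png

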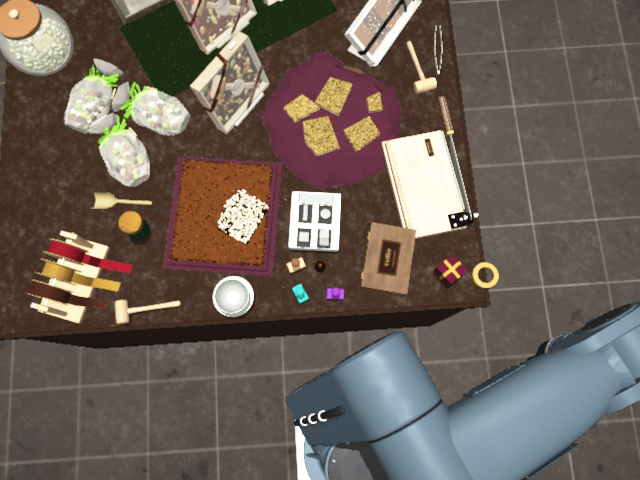

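View pics/side1.png

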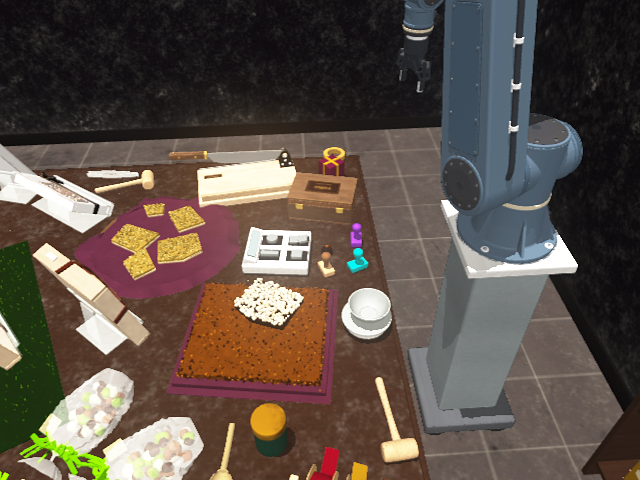

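The top view shows the indicator, a white box at px (315,222). The wooden stamp is at (296,265), with cyan (300,293) and purple (335,294) look-alikes, and the chocolate is at (320,266). The bowl is at (233,296). Next I crop the controls and measure the housing.

```bash
cat > h.py <<'E'
import cv2, numpy as np
def load(n): return dict(np.load(n+".npz"))
def cast(c,uv,z):
    R=cv2.Rodrigues(c["rvec"].astype(float).ravel())[0]; o=-R.T@c["tvec"].ravel()
    uv=np.atleast_2d(uv).astype(float)
    d=np.c_[(uv[:,0]-c["cx"])/c["fx"],(uv[:,1]-c["cy"])/c["fy"],np.ones(len(uv))]@R
    return o+d*((z-o[2])/d[:,2])[:,None]
def cloud(c):
    R=cv2.Rodrigues(c["rvec"].astype(float).ravel())[0]; o=-R.T@c["tvec"].ravel()
    v,u=np.mgrid[:480,:640]; z=c["range_z"]
    return np.dstack([(u-c["cx"])/c["fx"]*z,(v-c["cy"])/c["fy"]*z,z])@R+o
E
python3 - <<'E'
from h import *
a=load("top")["image"][182:262,280:350]; b=load("side")["image"][220:285,235:325]
A=cv2.resize(a,(400,457),interpolation=3);B=cv2.resize(b,(400,289),interpolation=3)
im=np.zeros((460,800,3),np.uint8);im[:457,:400]=A;im[:289,400:]=B
cv2.imwrite("pics/crop.png",im[:,:,::-1])
c=load("top");P=cloud(c)
img=c["image"].astype(int); m=((img.min(2)>165)&(np.ptp(img,axis=2)<30)).astype(np.uint8)
m[:185]=0;m[258:]=0;m[:,:283]=0;m[:,:347][:,347:]=0;m[:,347:]=0
cs,_=cv2.findContours(m,0,2);k=max(cs,key=cv2.contourArea)
w=cast(c,k[:,0],0.036)
r=cv2.minAreaRect((w[:,:2]*1000).astype(np.float32));print(r, cv2.boxPoints(r))
mm=m>0; z=P[mm][:,2]; print(np.percentile(z,[5,25,50,75,95]))
q=P[mm&(abs(P[:,:,2]-.036)<.004)]
print(cv2.minAreaRect((P[mm][:,:2]*1000).astype(np.float32)))
E
```

```text
((665.0950927734375, 65.80192565917969), (150.44557189941406, 177.52174377441406), 83.23663330078125) [[568.093       1.5559006]
 [744.3794    -19.35067  ]
 [762.09717   130.04794  ]
 [585.8108    150.95453  ]]
[0.03009908 0.03553331 0.03976025 0.047785   0.05507071]
((486.9432373046875, 88.47116088867188), (153.01742553710938, 564.2103881835938), 83.1343765258789)
```

View pics/crop.png

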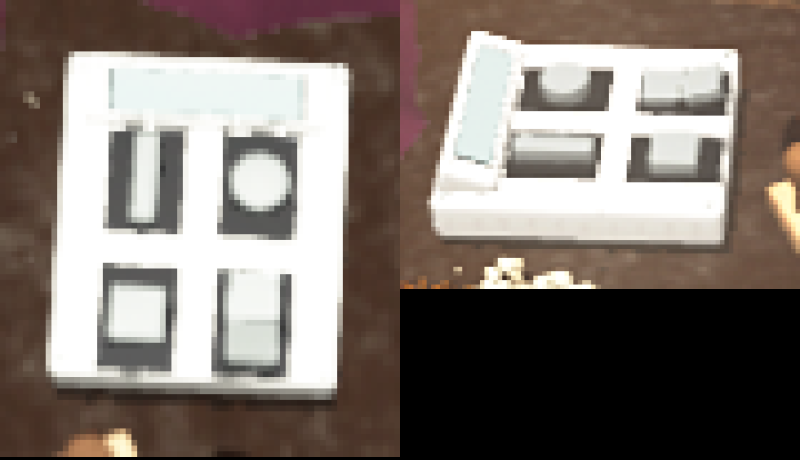

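Layout from the crop, as seen from the robot: long key far left, round far right, square near left, rocker near right. I'll fit the pose from the key tops.

```bash
python3 - <<'E'
from h import *
from scipy.spatial.transform import Rotation
for n,roi in (("top",(195,258,288,345)),("side",(225,285,250,325))):
    c=load(n);g=c["image"].astype(int); P=cloud(c)
    m=np.zeros((480,640),np.uint8); s=np.s_[roi[0]:roi[1],roi[2]:roi[3]]
    dark=(g.max(2)<140)&(np.ptp(g,axis=2)<14)
    C0=np.array([.663,.066]);a=np.deg2rad(-6.76);ux=np.array([np.cos(a),np.sin(a)]);uy=np.array([-ux[1],ux[0]])
    for nm,x,y in(("long",18,30),("round",18,-30),("square",-56,30),("rocker",-56,-30)):
        p=C0+(ux*x+uy*y)/1000
        d=P[:,:,:2]-p; lx=d@ux;ly=d@uy
        sel=(abs(lx)<.032)&(abs(ly)<.024)&(P[:,:,2]>.042)&(P[:,:,2]<.056)
        # refine on colour: key grey (not dark, not pure white)
        vals=P[sel]; W=cast(c,np.argwhere(sel)[:,::-1],.048)[:,:2]
        l=np.c_[(W-p)@ux,(W-p)@uy]*1000
        print(n,nm,sel.sum(),"z",np.round(np.percentile(vals[:,2],[10,50,90])*1e3,1),"mid",np.round((l.max(0)+l.min(0))/2,1),"mean",np.round(l.mean(0),1),"ext",np.round(np.ptp(l,axis=0)))
    # wells: dark pixels between
    lx=(P[:,:,:2]-C0)@ux;ly=(P[:,:,:2]-C0)@uy
    print(n,"housing z",np.median(P[:,:,2][(abs(lx+.02)<.008)&(abs(ly)<.06)]))
E
```

```text
top long 109 z [42.6 47.7 51.7] mid [-0.5 -0.7] mean [ 0.5 -1.6] ext [64. 45.]
top round 102 z [43.1 48.  52.4] mid [ 2.2 -2. ] mean [ 2.5 -1.9] ext [60. 44.]
top square 118 z [43.3 47.7 52.5] mid [ 0.7 -0.1] mean [ 1.  -0.8] ext [62. 47.]
top rocker 166 z [43.1 46.5 52.3] mid [-0.2  0.3] mean [ 0.4 -0.5] ext [60. 45.]
top housing z 0.037345980295703685
side long 88 z [43.5 46.2 48.7] mid [1.6 2.5] mean [0.5 1.1] ext [48. 20.]
side round 79 z [43.4 46.6 49.8] mid [-3.8  2.3] mean [0.9 1.4] ext [39. 38.]
side square 95 z [44.1 46.7 49.8] mid [1.2 1.7] mean [1.3 1.2] ext [30. 32.]
side rocker 130 z [43.  46.3 51. ] mid [1.1 3.2] mean [-1.1  2. ] ext [51. 38.]
side housing z 0.035362670093201265
```

```bash
cat > go.py <<'E'
import numpy as np,sys
from plant import monitor
from scipy.spatial.transform import Rotation as Rt
a=np.deg2rad(-6.76)
def go(x,y,z,C=(.664,.066)):
    o=monitor.get_obs();q=o["orientation"];R=Rt.from_quat([q[1],q[2],q[3],q[0]]).as_matrix()
    M=np.array([[np.cos(a),-np.sin(a)],[np.sin(a),np.cos(a)]])
    t=np.r_[np.array(C)+M@[x/1000,y/1000],z]
    sp=np.rad2deg(np.arctan2(R[1,0],R[0,0])-a)
    print("target",t.round(4),"at",o["tool_pos"].round(4),"shift",(R.T@(t-o["tool_pos"])/.04).round(3),"spin",sp.round(2),"F",o["wrist_force"].round(2),o["width"],"t",o["time_s"])
if __name__=="__main__": go(*map(float,sys.argv[1:4]))
E
python3 go.py -75 -30 .12
```

```text
target [0.586 0.045 0.12 ] at [ 0.2146 -0.4513  0.2529] shift [13.714 -7.216  3.328] spin 32.19 F [-0.41  0.15  0.25] 1.0020283200800575 t 0.1
```

Emit:
play_rows([
  [[13.714,-7.216,0],32.2,0],
  [[13.714,-7.216,0],32.2,0],
  [[13.714,-7.216,0],32.2,0],
  [[13.714,-7.216,0],32.2,0],
  [[13.714,-7.216,0],32.2,0],
  [[13.714,-7.216,0],32.2,0],
  [[13.714,-7.216,0],32.2,0],
  [[13.714,-7.216,0],32.2,0],
  [[13.714,-7.216,0],32.2,0],
  [[13.714,-7.216,0],32.2,0],
  [[13.714,-7.216,0],32.2,0],
  [[13.714,-7.216,0],32.2,0],
  [[13.714,-7.216,0],32.2,0],
  [[13.714,-7.216,0],32.2,0],
  [[13.714,-7.216,0],32.2,0],
  [[13.714,-7.216,0],32.2,0],
  [[13.714,-7.216,0],32.2,0],
  [[13.714,-7.216,2.3],32.2,0],
  [[13.714,-7.216,2.3],32.2,0],
  [[13.714,-7.216,2.3],32.2,0],
])

```text
time_s: 1.77
tool_pos: [0.5796, -0.0285, 0.1754]
orientation: [-0.014, 0.999, -0.031, -0.001]
wrist_force: [0.4, 0.2, -0.3]
width: 0.001
finger_force: 0.0
```

```bash
python3 go.py -75 -30 .085; python3 - <<'E'
from plant import optics
from h import *
c=optics.read_camera("wrist"); np.savez("wrist.npz",**c)
cv2.imwrite("pics/wrist1.png",c["image"][:,:,::-1])
R=cv2.Rodrigues(np.array(c["rvec"],float))[0]; print(-R.T@np.array(c["tvec"]).ravel(),R)
E
```

```text
target [0.586 0.045 0.085] at [ 0.5796 -0.0285  0.1754] shift [ 0.052 -1.781  2.313] spin 3.17 F [ 0.39  0.21 -0.31] 0.0013725714411585799 t 1.7667
[ 0.65095891 -0.03639317  0.29453298] [[-0.06364352 -0.99756114 -0.02865796]
 [-0.95682683  0.05283377  0.28581641]
 [-0.28360523  0.04561106 -0.95785578]]
```

View pics/wrist1.png

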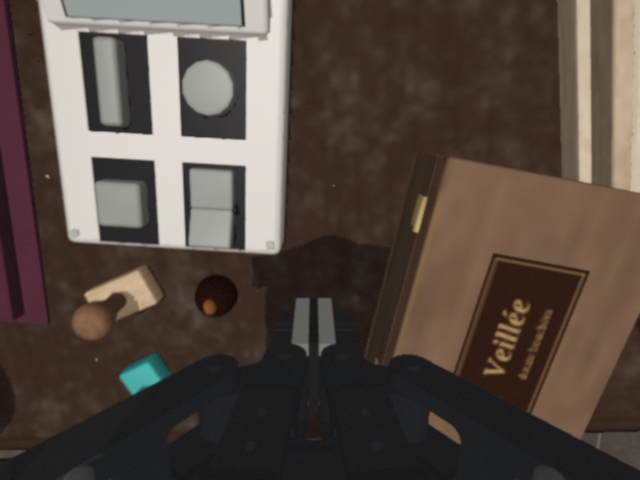

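The wrist view shows the four controls clearly: long (112,80), round (208,88), square (122,203) and rocker with its near half at (212,228). The chocolate is at (216,295) and the wooden stamp at (125,300); the cyan look-alike is at (146,373).

```bash
python3 - <<'E'
from h import *
c=load("wrist");g=cv2.cvtColor(c["image"],cv2.COLOR_RGB2GRAY)
m=cv2.inRange(g,85,190); m[270:]=0;m[:,290:]=0;m[:30]=0;m[:,:60]=0
C0=np.array([.664,.066]);a=np.deg2rad(-6.76);ux=np.array([np.cos(a),np.sin(a)]);uy=np.array([-ux[1],ux[0]])
P=cloud(c)
for nm,(u0,u1,v0,v1) in dict(long=(86,150,34,134),round=(181,245,40,136),square=(96,156,160,244),rocker=(186,242,165,250)).items():
    s=np.zeros_like(m);s[v0:v1,u0:u1]=m[v0:v1,u0:u1]; s=cv2.morphologyEx(s,cv2.MORPH_OPEN,np.ones((5,5)))
    k=max(cv2.findContours(s,0,2)[0],key=cv2.contourArea);M=cv2.moments(k);uv=[M["m10"]/M["m00"],M["m01"]/M["m00"]]
    w=cast(c,uv,.048)[0];d=w[:2]-C0
    W=cast(c,k[:,0],.048)[:,:2]-C0;e=np.c_[W@ux,W@uy]*1e3
    r=cv2.minAreaRect(e.astype(np.float32))
    print(nm,np.round(uv,1),w.round(4),"local",(np.array([d@ux,d@uy])*1e3).round(1),"depthz",P[int(uv[1]),int(uv[0])].round(4),"rect",np.round(r[0],1),np.round(r[1],1),round(r[2],1))
w=cv2.inRange(g,195,255);w[270:]=0;w[:,300:]=0
w[:32]=0;k=max(cv2.findContours(w,0,2)[0],key=cv2.contourArea)
W=cast(c,k[:,0],.036)[:,:2]-C0;e=np.c_[W@ux,W@uy]*1e3
print("near edge x",e[:,0].min(),"y",e[e[:,0]<20].min(0),e[e[:,0]<20].max(0))
E
python3 go.py -75 -30 .085
```

```text
long [107.6  80.3] [0.686  0.0891 0.048 ] local [19.1 25.5] depthz [0.6863 0.09   0.0468] rect [18.2 25.5] [13.9 48.5] 90.0
round [207.5  87.2] [0.6783 0.0308 0.048 ] local [ 18.4 -33.2] depthz [0.6786 0.0315 0.0464] rect [ 18.  -33.2] [30.1 30.2] 89.8
square [118.5 203.6] [0.6134 0.0976 0.048 ] local [-53.9  25.4] depthz [0.6137 0.0982 0.0474] rect [-54.1  25.8] [29.8 30.2] 0.1
rocker [210.2 208.8] [0.6067 0.0392 0.048 ] local [-53.8 -33.4] depthz [0.6063 0.0408 0.0431] rect [-55.1 -33.4] [28.2 54.3] 87.0
near edge x -83.21102191177896 y [-83.21102191 -74.89741432] [19.60211294 67.5149178 ]
target [0.586 0.045 0.085] at [ 0.5786 -0.0278  0.1729] shift [ 0.086 -1.765  2.25 ] spin 3.22 F [-0.14  1.52 -3.59] 0.0023729960015905255 t 1.8167
```

Emit:
play_rows([
  [[0,0,0],0,0],
  [[0,0,0],0,0],
  [[0,0,0],0,0],
])

```text
time_s: 2.07
tool_pos: [0.5813, -0.0283, 0.1796]
orientation: [-0.014, 0.999, -0.031, 0.001]
wrist_force: [-0.0, 0.7, -0.9]
width: -0.001
finger_force: 0.0
```

```bash
python3 go.py -75 -31.5 .1
```

```text
target [0.5858 0.0435 0.1   ] at [ 0.5813 -0.0283  0.1796] shift [-0.    -1.741  2.041] spin 3.2 F [-0.04  0.67 -0.92] -0.0011124905006302636 t 2.0667
```

Emit:
play_rows([
  [[0,-1.74,0],3.2,0],
  [[0,-1.74,0],3.2,0],
  [[0,-1.74,0.5],3.2,0],
  [[0,-1.74,1],3.2,0],
  [[0,-1.74,1.5],3.2,0],
  [[0,-1.74,2.0],3.2,0],
  [[0,-1.74,2.0],3.2,0],
  [[0,-1.74,2.0],3.2,0],
  [[0,-1.74,2.0],3.2,0],
])

```text
time_s: 2.82
tool_pos: [0.5824, -0.0121, 0.1008]
orientation: [-0.031, 0.999, -0.026, -0.001]
wrist_force: [0.2, -0.0, 0.8]
width: -0.002
finger_force: 0.0
```

```bash
python3 go.py -75 -31.5 .085;python3 - <<'E'
from plant import optics
from h import *
c=optics.read_camera("wrist"); np.savez("wrist.npz",**c)
d=optics.read_camera("top")
a=cv2.resize(d["image"][180:270,270:360],(400,400),interpolation=3)
b=cv2.resize(c["image"],(400,300))
im=np.zeros((400,800,3),np.uint8);im[:,:400]=a;im[:300,400:]=b
cv2.imwrite("pics/w2.png",im[:,:,::-1])
E
```

```text
target [0.5858 0.0435 0.085 ] at [ 0.5824 -0.0121  0.1008] shift [ 0.016 -1.366  0.481] spin 3.83 F [ 0.24 -0.05  0.81] -0.0016883611965577024 t 2.8167
```

View pics/w2.png

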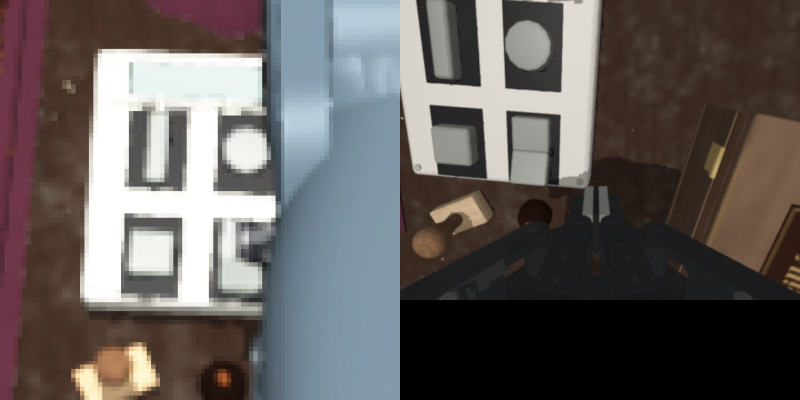

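```bash
python3 -c "
from plant import monitor
o=monitor.get_obs();print(o['q'].round(3),o['qd'].round(3),o['joint_torque'].round(1),o['tool_pos'],o['orientation'].round(3))"
```

```text
[-0.052  0.453 -0.09   1.03   0.062  3.141] [-0.003 -0.005  0.001  0.    -0.     0.   ] [  0.2 -85.4  44.7  -0.1   0.3  -0. ] [ 0.58277475 -0.012171    0.10143686] [-0.031  0.999 -0.026 -0.   ]
```

Joint 6 is at its limit (3.14), so the tool stalled about 55 mm short. I'll lift and take the equivalent half turn the other way.

Emit:
play_rows([
  [[0,0,-1],0,0],
  [[0,0,-1],-7,0],
  [[0,0,-1],-14,0],
  [[0,0,-1],-21,0],
  [[0,0,-1],-28,0],
  [[0,0,-1],-35,0],
  [[0,0,-1],-42,0],
  [[0,0,-1],-49,0],
  [[0,0,-1],-56,0],
  [[0,0,-1],-63,0],
  [[0,0,-1],-70,0],
  [[0,0,-1],-77,0],
  [[0,0,-1],-84,0],
  [[0,0,-1],-90,0],
  [[0,0,-1],-90,0],
])

```text
time_s: 4.17
tool_pos: [0.5827, -0.0149, 0.1414]
orientation: [-0.022, 0.723, 0.69, 0.022]
wrist_force: [-0.0, 0.1, 0.2]
width: 0.001
finger_force: 0.0
```

Emit:
play_rows([
  [[0,0,0],-7,0],
  [[0,0,0],-14,0],
  [[0,0,0],-21,0],
  [[0,0,0],-28,0],
  [[0,0,0],-35,0],
  [[0,0,0],-42,0],
  [[0,0,0],-49,0],
  [[0,0,0],-56,0],
  [[0,0,0],-63,0],
  [[0,0,0],-70,0],
  [[0,0,0],-77,0],
  [[0,0,0],-84,0],
  [[0,0,0],-86,0],
  [[0,0,0],-86,0],
  [[0,0,0],-86,0],
])

```text
time_s: 5.42
tool_pos: [0.5824, -0.0148, 0.1409]
orientation: [-0.002, 0.063, 0.998, 0.031]
wrist_force: [0.9, -0.4, 0.0]
width: -0.003
finger_force: 0.0
```

```bash
python3 go.py -75 -31.5 .1; python3 -c "
from plant import monitor
o=monitor.get_obs();print(o['q'].round(3),o['orientation'].round(4))"
```

```text
target [0.5858 0.0435 0.1   ] at [ 0.5824 -0.0148  0.1409] shift [0.091 1.392 1.11 ] spin 179.56 F [ 0.89 -0.42  0.01] -0.0025580037013088522 t 5.4167
[-0.057  0.427 -0.026  1.121  0.062  0.069] [-0.0016  0.0629  0.9975  0.0312]
```

The retained tilt (3.6°) is tolerable. I'll aim with the fingertip (TCP + 22 mm along the tool) instead of the TCP.

```bash
sed -i 's|shift",(R.T@(t-o\["tool_pos"\])/.04)|tip",(o["tool_pos"]+.022*R[:,2]).round(4),"shift",(R.T@(t-o["tool_pos"]-.022*R[:,2])/.04)|' go.py; python3 go.py -75 -31.5 .065
```

```text
target [0.5858 0.0435 0.065 ] at [ 0.5824 -0.0148  0.1409] tip [ 0.5824 -0.0135  0.1189] shift [0.085 1.338 1.434] spin 179.56 F [ 0.89 -0.42  0.01] -0.0025580037013088522 t 5.4167
```

Emit:
play_rows([
  [[0.085,1.338,0],0,0],
  [[0.085,1.338,0],0,0],
  [[0.085,1.338,0.5],0,0],
  [[0.085,1.338,1.0],0,0],
  [[0.085,1.338,1.434],0,0],
  [[0.085,1.338,1.434],0,0],
  [[0.085,1.338,1.434],0,0],
  [[0.085,1.338,1.434],0,0],
])

```text
time_s: 6.08
tool_pos: [0.5858, 0.0421, 0.0876]
orientation: [-0.001, 0.061, 0.998, 0.031]
wrist_force: [0.1, -0.7, -0.2]
width: 0.005
finger_force: 0.0
```

```bash
python3 go.py -75 -31.5 .0445; python3 - <<'E'
from plant import optics
from h import *
d=optics.read_camera("side");c=optics.read_camera("wrist")
a=cv2.resize(d["image"][200:300,220:345],(400,320),interpolation=3)
im=np.zeros((320,800,3),np.uint8);im[:,:400]=a;im[:300,400:]=cv2.resize(c["image"],(400,300))
cv2.imwrite("pics/w3.png",im[:,:,::-1])
E
```

```text
target [0.5858 0.0435 0.0445] at [0.5858 0.0421 0.0876] tip [0.5858 0.0435 0.0656] shift [-0.003 -0.032  0.527] spin 179.72 F [ 0.05 -0.65 -0.2 ] 0.005317243924323251 t 6.0833
```

View pics/w3.png

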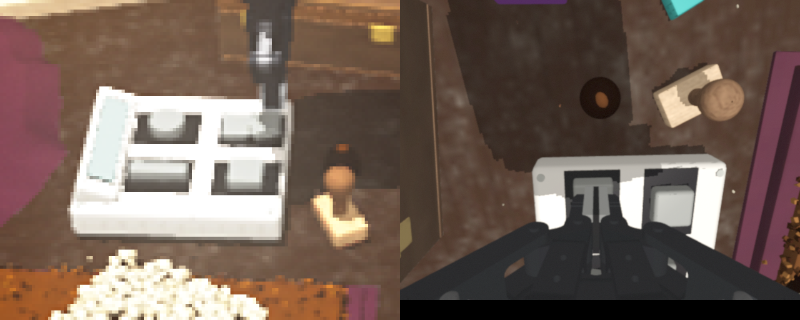

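The fingertips are over the rocker's near half: crop px (595,188) lies between the rocker's edges at 572 and 613. Pressing now.

Emit:
play_rows([
  [[0,-0.02,0.25],0,0],
  [[0,-0.03,0.38],0,0],
  [[0,-0.03,0.45],0,0],
  [[0,-0.03,0.5],0,0],
  [[0,-0.03,0.53],0,0],
  [[0,-0.03,0.53],0,0],
  [[0,-0.03,0.53],0,0],
])

```text
time_s: 6.77
tool_pos: [0.5845, 0.0421, 0.0662]
orientation: [-0.002, 0.061, 0.998, 0.031]
wrist_force: [-13.9, -2.7, 27.9]
width: 0.001
finger_force: 13.8
```

```bash
python3 go.py -75 -31.5 .0435
```

```text
target [0.5858 0.0435 0.0435] at [0.5845 0.0421 0.0662] tip [0.5845 0.0435 0.0443] shift [-0.032  0.004  0.019] spin 179.79 F [-13.86  -2.69  27.92] 0.0009196637054154894 t 6.7667
```

Emit:
play_rows([
  [[0,0,-0.3],0,0],
  [[0,0,-1],0,0],
  [[0,0,-1],0,0],
  [[0,0,-1],0,0],
])

```text
time_s: 7.1
tool_pos: [0.5861, 0.0398, 0.1062]
orientation: [-0.001, 0.061, 0.998, 0.031]
wrist_force: [-0.5, 0.3, 0.1]
width: -0.001
finger_force: 0.0
```

```bash
python3 go.py -56 28 .065; python3 - <<'E'
from plant import optics
from h import *
d=optics.read_camera("side");c=optics.read_camera("wrist")
a=cv2.resize(d["image"][200:300,220:345],(400,320),interpolation=3)
im=np.zeros((320,800,3),np.uint8);im[:,:400]=a;im[:300,400:]=cv2.resize(c["image"],(400,300))
cv2.imwrite("pics/w4.png",im[:,:,::-1])
E
```

```text
target [0.6117 0.1004 0.065 ] at [0.5861 0.0398 0.1062] tip [0.5861 0.0411 0.0842] shift [-0.457  1.515  0.574] spin 179.79 F [-0.46  0.3   0.11] -0.0009826569321302293 t 7.1
```

View pics/w4.png

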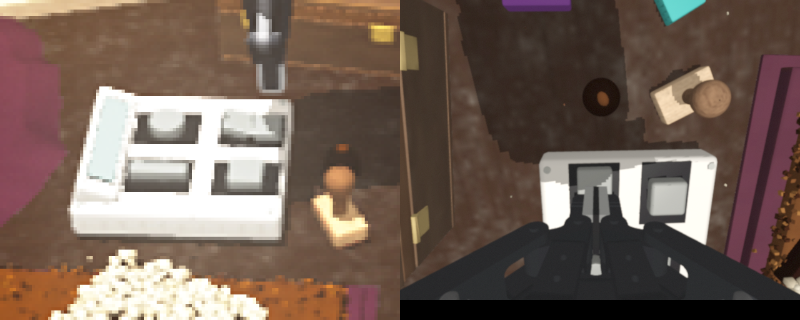

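The rocker's appearance changed in the side crop at px (255,125): the near half is level and the far end is up. Next is the square key.

Emit:
play_rows([
  [[-0.457,1.515,0],0,0],
  [[-0.457,1.515,0],0,0],
  [[-0.457,1.515,0],0,0],
  [[-0.457,1.515,0.3],0,0],
  [[-0.457,1.515,0.574],0,0],
  [[-0.457,1.515,0.574],0,0],
  [[-0.457,1.515,0.574],0,0],
])

```text
time_s: 7.78
tool_pos: [0.6095, 0.0986, 0.0845]
orientation: [-0.003, 0.061, 0.998, 0.031]
wrist_force: [0.2, 0.5, 0.5]
width: 0.002
finger_force: 0.0
```

```bash
python3 go.py -56 28 .0405; python3 - <<'E'
from plant import optics
from h import *
d=optics.read_camera("side");c=optics.read_camera("wrist")
a=cv2.resize(d["image"][200:300,220:345],(400,320),interpolation=3)
im=np.zeros((320,800,3),np.uint8);im[:,:400]=a;im[:300,400:]=cv2.resize(c["image"],(400,300))
cv2.imwrite("pics/w5.png",im[:,:,::-1])
E
```

```text
target [0.6117 0.1004 0.0405] at [0.6095 0.0986 0.0845] tip [0.6095 0.1    0.0625] shift [-0.059 -0.018  0.55 ] spin 179.79 F [0.15 0.49 0.48] 0.001968979779913785 t 7.7833
```

View pics/w5.png

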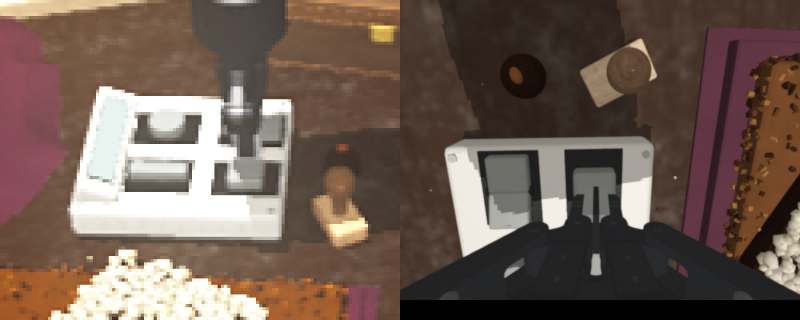

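The fingertips are over the square key (crop px 595,190; key spans 573–617). Pressing.

Emit:
play_rows([
  [[-0.02,-0.01,0.25],0,0],
  [[-0.02,-0.02,0.4],0,0],
  [[-0.02,-0.02,0.5],0,0],
  [[-0.02,-0.02,0.56],0,0],
  [[-0.02,-0.02,0.6],0,0],
  [[-0.02,-0.02,0.6],0,0],
  [[-0.02,-0.02,0.6],0,0],
])

```text
time_s: 8.47
tool_pos: [0.6114, 0.0993, 0.063]
orientation: [-0.001, 0.061, 0.998, 0.031]
wrist_force: [-7.3, -5.4, 22.2]
width: 0.001
finger_force: 10.8
```

```bash
python3 go.py -56 28 .0405
```

```text
target [0.6117 0.1004 0.0405] at [0.6114 0.0993 0.063 ] tip [0.6114 0.1007 0.041 ] shift [-0.007 -0.007  0.012] spin 179.79 F [-7.3  -5.36 22.18] 0.0005047191077838205 t 8.4667
```

It bottomed out: the tip is at 41 mm with 22 N. Lifting, then on to the round key.

Emit:
play_rows([
  [[0,0,-0.3],0,0],
  [[0,0,-1],0,0],
  [[0,0,-1.3],0,0],
  [[0,0,-1.3],0,0],
  [[0,0,-1.3],0,0],
])

```text
time_s: 8.88
tool_pos: [0.6115, 0.0965, 0.1138]
orientation: [-0.002, 0.061, 0.998, 0.031]
wrist_force: [0.1, 1.6, 0.0]
width: -0.003
finger_force: 0.0
```

```bash
python3 go.py 18 -31.5 .065
```

```text
target [0.6782 0.0326 0.065 ] at [0.6115 0.0965 0.1138] tip [0.6115 0.0979 0.0918] shift [-1.856 -1.456  0.568] spin 179.8 F [0.08 1.55 0.01] -0.0028042985849579104 t 8.8833
```

Emit:
play_rows([
  [[-0.9,-0.7,0],0,0],
  [[-1.856,-1.456,0],0,0],
  [[-1.856,-1.456,0],0,0],
  [[-1.856,-1.456,0],0,0],
  [[-1.856,-1.456,0.3],0,0],
  [[-1.856,-1.456,0.54],0,0],
  [[-1.856,-1.456,0.54],0,0],
  [[-1.856,-1.456,0.54],0,0],
])

```text
time_s: 9.55
tool_pos: [0.6767, 0.0317, 0.0868]
orientation: [-0.003, 0.06, 0.998, 0.031]
wrist_force: [0.8, 0.5, 0.8]
width: 0.001
finger_force: 0.0
```

```bash
python3 go.py 18 -31.5 .0405; python3 - <<'E'
from plant import optics
from h import *
d=optics.read_camera("side");c=optics.read_camera("wrist")
a=cv2.resize(d["image"][200:300,220:345],(400,320),interpolation=3)
im=np.zeros((320,800,3),np.uint8);im[:,:400]=a;im[:300,400:]=cv2.resize(c["image"],(400,300))
cv2.imwrite("pics/w6.png",im[:,:,::-1])
E
```

```text
target [0.6782 0.0326 0.0405] at [0.6767 0.0317 0.0868] tip [0.6767 0.0331 0.0648] shift [-0.044 -0.044  0.606] spin 179.85 F [0.77 0.46 0.84] 0.0005421772119538231 t 9.55
```

View pics/w6.png

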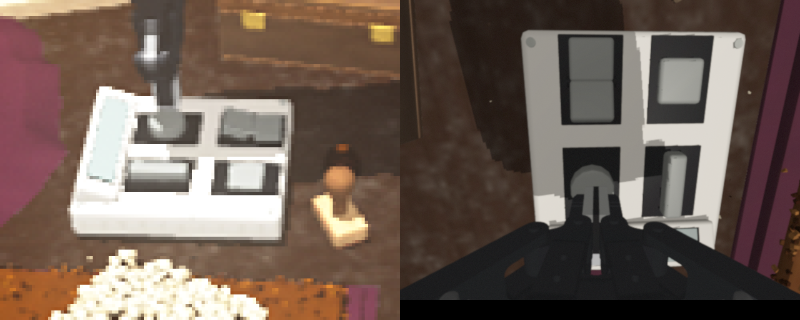

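The rocker is over, the square key is lower (crop px 682,80), and the fingertips are on the round key (595,188). Pressing.

Emit:
play_rows([
  [[-0.02,-0.02,0.25],0,0],
  [[-0.03,-0.03,0.42],0,0],
  [[-0.03,-0.03,0.55],0,0],
  [[-0.03,-0.03,0.62],0,0],
  [[-0.03,-0.03,0.65],0,0],
  [[-0.03,-0.03,0.65],0,0],
  [[-0.03,-0.03,0.65],0,0],
])

```text
time_s: 10.23
tool_pos: [0.6792, 0.0311, 0.063]
orientation: [-0.001, 0.061, 0.998, 0.031]
wrist_force: [-6.0, -3.9, 17.6]
width: 0.0
finger_force: 9.2
```

```bash
python3 go.py 18 -31.5 .0405
```

```text
target [0.6782 0.0326 0.0405] at [0.6792 0.0311 0.063 ] tip [0.6792 0.0324 0.041 ] shift [0.026 0.    0.013] spin 179.79 F [-6.   -3.92 17.61] 0.0004918575760984009 t 10.2333
```

It bottomed out again: 41 mm, 17.6 N against a 5 N spring. Lifting clear and checking.

Emit:
play_rows([
  [[0,0,-0.3],0,0],
  [[0,0,-1],0,0],
  [[0,0,-2],0,0],
  [[0,0,-3],0,0],
  [[0,0,-3],0,0],
  [[0,0,-3],0,0],
  [[0,0,-3],0,0],
  [[0,0,-3],0,0],
])

```text
time_s: 10.9
tool_pos: [0.6783, 0.024, 0.18]
orientation: [-0.003, 0.061, 0.998, 0.031]
wrist_force: [-0.8, -0.4, -0.1]
width: 0.002
finger_force: 0.0
```

```bash
python3 - <<'E'
from plant import optics, monitor
from h import *
n=optics.read_camera("side");c=optics.read_camera("wrist");P=cloud(n)
o=load("side");Q=cloud(o)
C0=np.array([.664,.066]);a=np.deg2rad(-6.76);ux=np.array([np.cos(a),np.sin(a)]);uy=np.array([-ux[1],ux[0]])
for nm,x,y in(("long",18,29),("round",18,-31),("square",-56,29),("rock near",-75,-31),("rock far",-37,-31)):
    for X in(Q,P):
        d=X[:,:,:2]-C0;s=(np.hypot(d@ux-x/1e3,d@uy-y/1e3)<.007);print(nm,(np.median(X[s][:,2])*1e3).round(1),s.sum(),end=" | ")
    print()
print(monitor.get_obs()["wrist_force"].round(1))
im=np.zeros((480,800,3),np.uint8);im[:320,:400]=cv2.resize(n["image"][200:300,220:345],(400,320),interpolation=3);im[:300,400:]=cv2.resize(c["image"],(400,300))
cv2.imwrite("pics/w7.png",im[:,:,::-1])
E
```

```text
long 45.0 20 | long 45.4 26 | 
round 47.2 12 | round 187.6 93 | 
square 47.8 19 | square 40.3 16 | 
rock near 49.0 13 | rock near 661.9 40 | 
rock far 45.2 14 | rock far 473.8 57 | 
[ 0.  -0.2 -0.2]
```

View pics/w7.png

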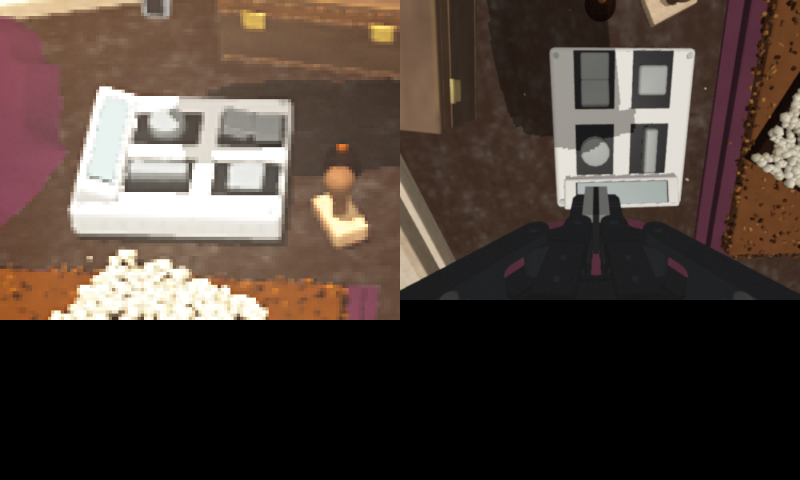

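The square key reads 7.5 mm lower, and the round key looks raised at crop px (165,120). The round and rocker readings were contaminated by the arm, so I'll recheck them with a height limit before handing in.

```bash
python3 - <<'E'
from plant import optics, hand_in
from h import *
C0=np.array([.664,.066]);a=np.deg2rad(-6.76);ux=np.array([np.cos(a),np.sin(a)]);uy=np.array([-ux[1],ux[0]])
r={}
for cam in("side","wrist"):
  P=cloud(optics.read_camera(cam));d=P[:,:,:2]-C0
  for nm,x,y in(("long",18,28),("round",18,-32),("square",-56,28),("near",-75,-32),("far",-37,-32)):
    s=(np.hypot(d@ux-x/1e3,d@uy-y/1e3)<.007)&(P[:,:,2]<.065);r[cam,nm]=np.median(P[s][:,2])*1e3;print(cam,nm,r[cam,nm].round(1),s.sum())
w=lambda k:r["wrist",k]
if w("far")-w("near")>3 and w("round")-w("square")>5.5 and abs(w("round")-w("long"))<1.5: print(hand_in())
E
```

```text
side long 45.4 24
side round 46.3 13
side square 40.9 17
side near 43.1 18
side far 49.6 14
wrist long 46.7 312
wrist round 46.9 336
wrist square 39.7 388
wrist near 43.4 436
wrist far 49.5 398
the job is handed in; nothing more can be done
None
```

I pressed the rocker, the square key and the round key in that order and handed the job in at about 11 s of the 45 s. The last camera check showed the rocker tipped on, the square key about 7 mm down, and the round and long keys up. I did not re-measure where the bowl and the other loose things stood, and `hand_in()` gave no verdict.

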